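Wedge a transformer coil tight on its core

TASK

Fit the wound coil over the centre limb of the transformer core, its two rows of pins next to the outer limbs, so that it sits square and fully down on the yoke, pushed up against one broad face of the limb so that all its slack is left as one gap at the other. Stand the green wedge in that gap, thin end down, let it go there still loose, and then drive it in with at least two separate taps of the mallet, until it is tight and goes no further, without hitting the coil or the core. Finally stand the mallet back on the bench on its white face, clear of the core; leave the jar, the yoke bars and the cutters where they are.

Things in the scene. Friction and masses are not known exactly. Their poses are not given: they have to be found in the camera images.
- core: Steel E-core of a transformer, open end up, in an aluminium stand fixed to the bench. Origin: centre of the stand's underside; z up, y along the row of limbs, x through the stack (28 mm thick). Stand plate 86 (x) x 150 (y) x 16 high; black cheeks at the core's ends, 46 high. Yoke (lower bar) 102 long in y, its top 33 above the bench. Limb tops 84 above the bench.
- core_seat (a point): On the yoke's top, on the centre limb's axis, 33 mm above the bench; axes as the core's. The coil's underside comes to this height. Centre limb 28 (x) x 34 (y); outer limbs 28 x 17, centred 42.5 to either side in y; windows between them 17 wide. In front of and behind the limb (x) all is open down to the stand plate.
- coil: Loose wound coil: amber and yellow winding on a black former, 62 (x) x 64 (y) x 49 mm high, 0.36 to 0.54 kg, upright. Origin: centre of underside. Hole through it 35.5 (x) x 37.6 (y), flared 4 mm below at its y sides and 3 mm (6 deep) on top at its x sides. Brass pins, 4 high, along each y edge of the top. Grip it across its x faces (62), which stand out clear of the core. The seated coil's top is 82 above the bench.
- coil_top (a point): Centre of the coil's top, 49 mm above its origin. On the limb the coil has 1.8 mm play either way in y and 7.5 mm slack in all in x: pushed against one face of the limb, its axis lies 3.75 mm off the limb's axis in x, and the gap at the opposite face is 7.5 wide. Left in the middle, the wedge would make it lean.
- wedge: Green glass-fibre wedge, 90 long (z), 30 wide (y), tapering in x on both faces from 3 mm at the thin end to 14 at the thick end, 0.06 kg. Origin: centre of the thin end, z towards the thick end. It starts thin end down in the rack's slot, thin end 8 mm above the bench. Grip its 30 wide sides near the thick end.
- wedge_top (a point): Centre of the wedge's thick end, where the mallet strikes, 90 mm from its origin. Lowered 30 mm into the gap and let go, it slides down till it fills it, about 38 to 44 mm below the coil's top, and stands. Taps at about 50 mm/s, to 10 N, drive it 3 to 12 mm more; then each moves it under 1 mm: it is tight, its top 32 to 48 above the coil's, and stays jammed.
- rack: Black slotted block, 70 (x) x 80 (y) x 50 mm high, with yellow strips on top, fixed to the bench. Origin: centre of its underside. The wedge stands in the slot in its middle, which runs along y: lift it straight up 45 mm to clear.
- mallet: Small soft-face mallet, 0.36 to 0.54 kg, standing on its white face. Origin: centre of the white face; z up through the head. Head: white face 36 across (0 to 23 high), square aluminium body 38 x 38 (23 to 67), red face (67 to 90). Handle level along -x at 45 high, reaching 148 from the head's axis, 25 thick with a black grip.
- mallet_grip (a point): On the head's axis, 52 mm above the white face: held here across y by the aluminium body, white face down, the mallet takes the taps without turning in the fingers.
- jar: White plastic jar, 66 mm across, 62 high, origin under its centre. Bystander.
- yoke_bars: Taped pack of steel yoke bars, 102 (x) x 17 x 28 mm high, origin under its centre. Bystander.
- cutters: Side cutters with blue handles lying flat, 150 mm long along x, 12 high, origin on the bench near the middle. Bystander.
Mind the look-alikes: they are no part of the job. What is shaped like the coil but red or turquoise is not meant. There is more than one size of the mallet; the one meant has the size given above.

How it is judged:
On the way, in this order (a step that is already met when the one before it is completed fails the run):
1. the coil sits down on the yoke over the centre limb, square, released, with its slack all on one side (its axis at least 1.5 mm off the limb's axis in the core's x) (z of coil in the frame of core between 0.03 and 0.036 m and y of coil in the frame of core between -0.004 and 0.004 m and angle between coil's own z axis and vertical below 0.06 rad and angle between the x axis of coil and the x axis of core, either way round below 0.1 rad and (x of coil in the frame of core above 0.0015 m or x of coil in the frame of core below -0.0015 m) and contact force between the fingers and coil below 0.1 N), for 0.2 s.
2. the wedge stands loosely in the gap, thin end at least 20 mm below the coil's top, released, not yet tight (squeezed by less than 12 N) (z of coil in the frame of core between 0.03 and 0.036 m and y of coil in the frame of core between -0.004 and 0.004 m and angle between coil's own z axis and vertical below 0.06 rad and angle between the x axis of coil and the x axis of core, either way round below 0.1 rad and z of wedge in the frame of core below 0.062 m and horizontal distance between wedge and core_seat below 0.03 m and angle between wedge's own z axis and vertical below 0.2 rad and contact force between the fingers and wedge below 0.1 N and contact force between wedge and coil below 12 N), for 0.2 s.
3. the mallet strikes the wedge (over 4 N), the fingers off the wedge (contact force between mallet and wedge above 4 N and contact force between the fingers and wedge below 0.1 N and z of wedge in the frame of core below 0.062 m and horizontal distance between wedge and core_seat below 0.03 m and angle between wedge's own z axis and vertical below 0.2 rad).
4. the mallet is lifted off the wedge (contact force between mallet and wedge below 0.1 N), for 0.05 s.
5. the mallet strikes the wedge again (over 4 N) (all of step 3).
6. the wedge is tight with the mallet off it: squeezed by more than 12 N between coil and limb, thin end at least 42 mm below the coil's top (contact force between each of mallet, the fingers and wedge below 0.1 N and z of coil in the frame of core between 0.03 and 0.036 m and y of coil in the frame of core between -0.004 and 0.004 m and angle between coil's own z axis and vertical below 0.06 rad and angle between the x axis of coil and the x axis of core, either way round below 0.1 rad and z of wedge in the frame of core below 0.062 m and horizontal distance between wedge and core_seat below 0.03 m and angle between wedge's own z axis and vertical below 0.2 rad and z of wedge in the frame of core below 0.04 m and contact force between wedge and coil above 12 N and contact force between wedge and core above 12 N), for 0.2 s.
At the end, for the whole second after the job is handed in: Coil on the yoke (height 3 mm, y 4 mm, tilt 3.4 deg, turn 6 deg); wedge in the gap within 11 deg of upright, thin end over 42 mm below the coil's top, squeezed over 12 N between coil and limb; mallet upright on its white face on the bench, over 120 mm from the core's centre; all at rest (z of coil in the frame of core between 0.03 and 0.036 m and y of coil in the frame of core between -0.004 and 0.004 m and angle between coil's own z axis and vertical below 0.06 rad and angle between the x axis of coil and the x axis of core, either way round below 0.1 rad and z of wedge in the frame of core below 0.062 m and horizontal distance between wedge and core_seat below 0.03 m and angle between wedge's own z axis and vertical below 0.2 rad and z of wedge in the frame of core below 0.04 m and contact force between wedge and coil above 12 N and contact force between wedge and core above 12 N and height (world z) of mallet below 0.006 m and angle between mallet's own z axis and vertical below 0.08 rad and horizontal distance between mallet and core above 0.12 m and linear speed of each of coil, wedge, mallet below 0.02 m/s); the robot touches nothing.
It fails at once if the white jar is moved by more than 25 mm (distance of jar from where it was at the start of the episode above 0.025 m).
It fails at once if the pack of yoke bars is moved by more than 25 mm (distance of yoke_bars from where it was at the start of the episode above 0.025 m).
It fails at once if the side cutters is moved by more than 25 mm (distance of cutters from where it was at the start of the episode above 0.025 m).
It fails at once if the mallet strikes the coil (over 5 N) (contact force between mallet and coil above 5 N).
It fails at once if the mallet strikes the core (over 5 N) (contact force between mallet and core above 5 N).
It also fails if it takes over 72 s, if anything falls off the work surface, if the arm or the gripper's body presses on something with over 40 N, if the wrist force passes 120 N, or if a joint passes its speed limit or range.

ROBOT

A 7-joint arm with a two-finger parallel gripper is mounted at the origin on the work surface. World frame = base frame: x ahead of the robot, y to its left, z up, the work surface at z = 0. Lengths are in m, angles in rad, forces in N, time in s.
With the tool pointing down it reaches from about 0.4 to 0.925 m from the base axis. Payload 4.1 kg.
Tool frame: the origin (TCP) lies midway between the tips of the shut fingers; the grasp point (between the pads) lies 19 mm behind it (ctrl.hold_point_z is the distance from the TCP to the grasp point, in m); z points along the fingers, y is the line along which they close (so a half turn about z gives the same grasp; the last joint's range is limited). The gripper opens to 85 mm and grips with 20 to 120 N. Pads are 22 mm wide; open, the fingers measure 114 mm over their backs; the gripper's body (76 mm by 85 mm) begins 54 mm behind the grasp point. The pads swing forward as they close: fully open they stand 13 mm farther back than shut.
Start: joints at [-1.309, 0.398, 0.045, 1.537, -0.019, 1.207, -0.051], TCP at [0.229, 0.608, 0.211] pointing down, gripper open.
Joint ranges: [-2.82, 2.82], [-0.49, 2.23], [-1.37, 1.46], [0, 2.46], [-1.36, 4.5], [0.23, 2], [-2.94, 2.94]. Speed limits (rad/s): [2.57, 2.57, 3.14, 3.14, 3.14, 3.14, 3.14].

INTERFACE

Orientations are given as a unit quaternion [x, y, z, w].
In Python, from bench import ctrl, camera, camera_model, workorder, spotter gives the robot as it stands.
- The arm moves only by the tool arm_command, never from a script. Its argument "increments" is a list of rows, each a list of 5 numbers: the finger opening in m, from 0 to 0.0854, then the shift along the world's x, y, z in m, then the turn about the world's z in rad. In form: [[fingers, tx, ty, tz, turn], ...]. A call has 1 to 20 rows; each row shifts and turns the commanded pose from where the row before left it; what a row does not reach is not made up. A row lasts 1/8 s, in which the tool goes at most 62.5 mm and 10.7 degrees, less where a joint would pass 70% of its speed; a pose out of reach is approached as far as the arm can. A call is refused whole if a number of a shift passes 0.0625 or a number of a turn 0.188, either way. A call with a gripper value outside its range is refused whole. The fingers move at their own pace and stop on an object; "grip_force" is the grip in N (left out, the last holds). Time passes only in rows, so rows that do not move let the fingers close. It gives the time, the measured TCP pose, the force, the opening and the grip force at its end, in the units of the state.
- ctrl.read_state(): the state, without advancing time (a new reading comes with each control period).
- camera(name): name is "scene" or "top"; returns (picture, depth): 400x640x3 uint8, red, green, blue; 400x640 float32, m along the optical axis (not along the pixel's ray), 0 where there is no reading.
- camera_model(name): a dict with "K" (3x3 intrinsics, pixels), "R" (3x3) and "t" (3): a world point X has camera coordinates R X + t. Camera axes: x right, y down, z forward; pixel columns grow to the right and rows downward; lengths in m; the calibration is good to about 2 mm. A picture is of the moment at which its call begins. camera_model takes no time and is no camera call.
- workorder.job_done(): hands the job in; it is judged then, once.
Trained networks look in the newest picture that a camera, given by its name, has taken for a name from the list of things; names that differ only in an ending like _2 or _b are one class to them, and where a whole thing is asked for, a point or a joint stands for the part that bears it (a point fixed in the world has none). Each returns a list of dicts, best first, with "conf" (0 to 1); they miss things now and then, are a little off and sometimes report something else, mostly with a low value. They report only what shows in the picture. A call takes as long as a camera call. They do not tell look-alikes from the thing itself.
- spotter.outline_of(camera, name): "mask" (400x640 bool, what is visible of it).
- spotter.landmark_of(camera, name): "at" ([x, y, z] in m, in the coordinates of the camera as it stood for that picture, good to about 4 mm: a listed point, or the origin of a listed thing).
The state is a dict: "time_s": time; "qpos": joint angles; "qd": joint speeds; "joint_torque": joint torques, N m; "position": TCP position; "tcp_rot": TCP orientation; "force": force on the tool from outside, world axes, zero at the start; "moment": the same for the moment, N m; "grip_width": finger opening in m; "grip_force": force on a finger pad.
Only numpy, scipy, OpenCV 4.12 (cv2) and the standard library are available. Lean on these libraries where they do the work, as an engineer would, in place of code of your own. Each camera call takes 0.05 s, during which the arm holds its last target. There are 200 camera calls.

## Working session

There is one attempt and no reset: what is moved stays moved. The work goes in short steps, Python scripts to look and compute and a tool call to move; the robot and the scene stay as the last step left them, time stands still between calls to the robot, and variables do not carry over. Pictures are saved under pics/ and viewed, at most 10 in all, crops included, and the job is handed in when it is done.

Besides the shell and the picture viewer there is one more tool, called after "Emit:" as a command line: name --pt "numbers of a row" for each row, then --argument value for the rest. arm_command: Moves the arm, as the interface text tells. Its arguments: {"type":"object","properties":{"increments":{"type":"array"},"grip_force":{"type":"number"}},"required":["increments"]}

```bash
mkdir -p pics
cat > h.py <<'E'
from bench import ctrl, camera, camera_model, workorder, spotter
import numpy as np, cv2
def w(cam,p):
    m=camera_model(cam); return np.array(m["R"]).T@(np.array(p)-np.array(m["t"]))
def cloud(cam,d):
    m=camera_model(cam); K=np.array(m["K"]); v,u=np.mgrid[:400,:640]
    P=np.stack([(u-K[0,2])/K[0,0]*d,(v-K[1,2])/K[1,1]*d,d],-1)
    return (P-np.array(m["t"]))@np.array(m["R"])
E
python3 - <<'E'
from h import *
for c in ["top","scene"]:
    im,d=camera(c); cv2.imwrite(f"pics/{c}0.png",im[:,:,::-1]); np.savez(f"{c}0.npz",im=im,d=d)
    for n in ["core","core_seat","coil","coil_top","wedge","wedge_top","rack","mallet","mallet_grip","jar","yoke_bars","cutters"]:
        for r in spotter.landmark_of(c,n)[:4]: print(c,n,round(r["conf"],2),w(c,r["at"]).round(4))
print(ctrl.read_state(), ctrl.hold_point_z)
E
```

```text
top core 0.66 [ 0.5319 -0.0413 -0.0037]
top core_seat 0.58 [ 0.5319 -0.0384  0.0306]
top coil 0.76 [ 3.483e-01 -2.055e-01 -2.000e-04]
top coil 0.58 [ 0.4058 -0.3301  0.0019]
top coil 0.57 [ 0.4803 -0.2263  0.0026]
top coil 0.46 [ 0.7128 -0.1818  0.0063]
top coil_top 0.98 [ 0.3477 -0.2036  0.05  ]
top coil_top 0.85 [ 0.4802 -0.227   0.0523]
top coil_top 0.78 [ 0.4038 -0.3275  0.0503]
top wedge 0.6 [ 0.7368 -0.0273 -0.0034]
top wedge 0.57 [ 0.5781 -0.376   0.0064]
top wedge_top 0.43 [ 0.5726 -0.3768  0.0986]
top rack 0.8 [ 0.5799 -0.3752 -0.0011]
top mallet 0.96 [ 4.712e-01  2.830e-01 -2.000e-04]
top mallet 0.72 [ 0.558   0.3324 -0.0015]
top mallet 0.56 [0.4689 0.281  0.057 ]
top mallet 0.53 [ 0.5795 -0.3771 -0.001 ]
top mallet_grip 0.9 [0.5606 0.3357 0.0362]
top mallet_grip 0.88 [0.4698 0.2794 0.054 ]
top mallet_grip 0.43 [ 0.4722  0.2813 -0.0032]
top jar 0.73 [ 0.7283  0.197  -0.0009]
top yoke_bars 0.85 [ 0.7372 -0.027  -0.    ]
top cutters 0.51 [0.4702 0.2796 0.0554]
top cutters 0.39 [ 0.5745 -0.379   0.1004]
scene core 0.63 [ 0.5347 -0.0409 -0.0006]
scene core_seat 0.63 [ 0.5303 -0
[... 988 characters left out ...]
482,  0.39839649,  0.04511025,  1.53659778, -0.01870939,
        1.20691181, -0.05068162]), 'qd': array([-5.52048621e-05, -3.18094602e-04, -1.33286673e-03, -7.44180365e-04,
        8.11564839e-04, -1.29523305e-03,  2.47174285e-03]), 'joint_torque': array([-6.48612622e-04, -4.75034380e+01,  1.36250552e+00, -2.54507607e+01,
        1.14090223e-02,  1.15548322e-03, -4.39951734e-06]), 'position': array([0.2294399 , 0.60819419, 0.21095017]), 'tcp_rot': array([1.79375070e-01, 9.83780759e-01, 5.32090203e-05, 1.20546005e-05]), 'force': array([ 0.23358129,  0.21910222, -0.35795361]), 'moment': array([-0.029345  , -0.05129535,  0.02197306]), 'grip_force': 0.0, 'grip_width': 0.08520829681744593} 0.0187
```

View pics/top0.png

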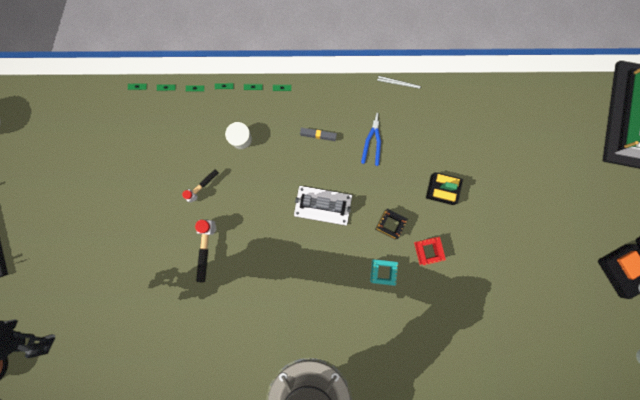

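View pics/scene0.png

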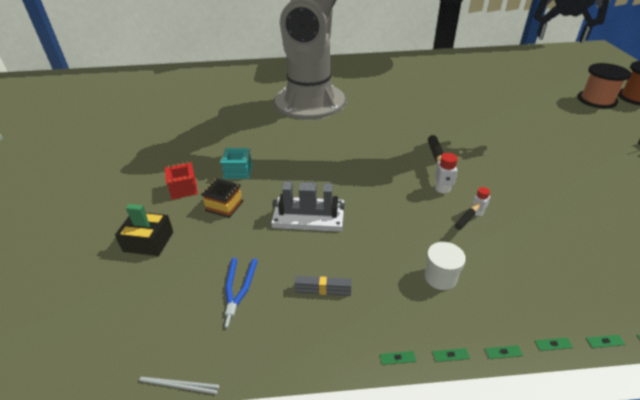

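The top view shows the amber coil at (392,223), with turquoise and red decoys at (385,272) and (430,250). The core is at (323,206), the rack with the wedge at (445,188), the large mallet at (204,227) and a small decoy mallet at (189,194). The scene view agrees. Next I'll measure the yaws.

```bash
cat >> h.py <<'E'
def rect(P,ctr,r,z0,z1,pct=None):
    q=P.reshape(-1,3); s=(np.hypot(q[:,0]-ctr[0],q[:,1]-ctr[1])<r)&(q[:,2]>z0)&(q[:,2]<z1)
    q=q[s]
    if len(q)<5: return None
    (c,sz,a)=cv2.minAreaRect((q[:,:2]*1000).astype(np.float32))
    return len(q),np.round(c,1),np.round(sz,1),round(a,1),q[:,2].mean().round(4)
E
python3 - <<'E'
from h import *
for c in ["top","scene"]:
    z=np.load(c+"0.npz"); P=cloud(c,z["d"]); print(c, camera_model(c)["K"][0][0], (-np.array(camera_model(c)["R"]).T@camera_model(c)["t"]).round(3))
    for n,ct,r,a,b in [("coil top",(.48,-.228),.055,.043,.058),("stand",(.532,-.04),.1,.008,.02),("cheeks+",(.532,-.04),.1,.035,.06),("limbs",(.532,-.04),.07,.075,.09),("rack",(.578,-.376),.058,.044,.056),("wedge",(.578,-.376),.05,.08,.11),("mallet head",(.47,.28),.035,.08,.1),("malletall",(.43,.28),.125,.03,.1),("small",(.56,.33),.05,.04,.08),("jar",(.727,.195),.05,.05,.07),("bars",(.737,-.026),.07,.02,.035)]:
        print(n,rect(P,ct,r,a,b))
E
```

```text
top 453.8511001486759 [ 0.406 -0.045  1.28 ]
coil top (349, array([ 479.6, -228.7]), array([63.5, 62.5]), 62.7, np.float64(0.0486))
stand (964, array([532.7, -40. ]), array([153.4,  95.7]), 76.6, np.float64(0.0155))
cheeks+ (204, array([533.7, -40.2]), array([153.3,  40.3]), 80.2, np.float64(0.0437))
limbs (277, array([534. , -40.2]), array([101.4,  28.9]), 79.8, np.float64(0.0839))
rack (655, array([ 577.4, -376.8]), array([81.1, 71.2]), 75.3, np.float64(0.05))
wedge (77, array([ 577.2, -377.6]), array([31.1, 14.1]), 75.2, np.float64(0.0952))
mallet head (152, array([472.1, 277.7]), array([34.5, 33. ]), 5.9, np.float64(0.0894))
malletall (681, array([438.9, 282.9]), array([226. ,  61.8]), 8.4, np.float64(0.0622))
small (110, array([572. , 319.4]), array([24.5, 58. ]), 58.9, np.float64(0.0557))
jar (457, array([727.6, 194.4]), array([64.4, 64.3]), 87.0, np.float64(0.0616))
bars (236, array([736.8, -27.4]), array([102.1,  19. ]), 79.8, np.float64(0.0277))
scene 425.903121017952 [ 1.223 -0.064  0.634]
coil top (414, array([ 480.7, -229.3]), array([65.8, 65. ]), 63.4, np.float64(0.0471))
stand (1044, array([535.5, -40.8]), array([150. ,  89.1]), 79.7, np.float64(0.0143))
cheeks+ (532, array([535.9, -41.3]), array([152.9,  41.7]), 80.6, np.float64(0.0453))
limbs (376, array([534.9, -40.6]), array([101.8,  32.6]), 80.1, np.float64(0.0814))
rack (861, array([ 578.9, -377.2]), array([81.7, 72.8]), 75.6, np.float64(0.0486))
wedge (174, array([ 579.4, -377.6]), array([31.6, 15. ]), 77.1, np.float64(0.0913))
mallet head (160, array([473.6, 276.7]), array([35. , 35.6]), 22.7, np.float64(0.0872))
malletall (808, array([410.2, 279.9]), array([ 38.4, 169.9]), 87.1, np.float64(0.0603))
small (189, array([562.8, 327.1]), array([25.7, 27.6]), 48.1, np.float64(0.053))
jar (934, array([729.8, 194.7]), array([64.5, 65.8]), 26.8, np.float64(0.06))
bars (568, array([737.9, -28.1]), array([101. ,  20.5]), 79.6, np.float64(0.026))
```

Run:
```python
from h import *
a=np.load("top0.npz")["im"][:,:,::-1]
t=[cv2.resize(a[y:y+50,x:x+66],(396,300),interpolation=cv2.INTER_CUBIC) for x,y in [(290,181),(360,198),(412,163),(171,205)]]
cv2.imwrite("pics/crops.png",np.vstack([np.hstack(t[:2]),np.hstack(t[2:])]))
```

```text
(no output)
```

View pics/crops.png

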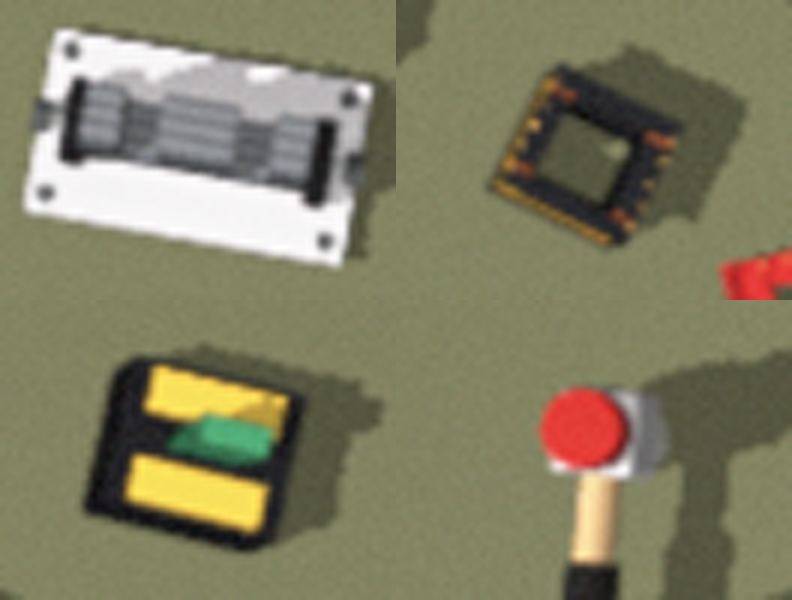

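The crops show the core's long axis at 80°, so its yaw is −10°. The coil's pin rows run along −27° and the rack's slot runs along 75.5°. I'll start moving, with the coil first.

Emit:
arm_command --pt "0.085 0.0271 -0.0408 0 -0.084" --pt "0.085 0.0271 -0.0408 0 -0.084" --pt "0.085 0.0271 -0.0408 0 -0.084" --pt "0.085 0.0271 -0.0408 0 -0.084" --pt "0.085 0.0271 -0.0408 0 -0.084" --pt "0.085 0.0271 -0.0408 0 -0.084" --pt "0.085 0.0271 -0.0408 0 -0.084" --pt "0.085 0.0271 -0.0408 0 -0.084" --pt "0.085 0.0271 -0.0408 0 -0.084" --pt "0.085 0.0271 -0.0408 0 -0.084" --pt "0.085 -0.002 -0.0429 0 -0.084" --pt "0.085 -0.002 -0.0429 0 -0.084" --pt "0.085 -0.002 -0.0429 0 -0.084" --pt "0.085 -0.002 -0.0429 0 -0.084" --pt "0.085 -0.002 -0.0429 0 -0.084" --pt "0.085 -0.002 -0.0429 0 -0.084" --pt "0.085 -0.002 -0.0429 0 -0.084" --pt "0.085 -0.002 -0.0429 0 -0.084" --pt "0.085 -0.002 -0.0429 0 -0.084" --pt "0.085 -0.002 -0.0429 0 -0.084"

```text
time_s: 3.8
position: [0.479, -0.2298, 0.211]
tcp_rot: [0.853, 0.521, 0.001, -0.001]
force: [1.0, 0.1, -0.3]
grip_width: 0.0848
grip_force: 0.0
```

Emit:
arm_command --pt "0.085 0.001 0.0008 -0.044 0.003" --pt "0.085 0 0 -0.044 0" --pt "0.085 0 0 -0.044 0" --pt "0.085 0 0 -0.034 0" --pt "0.085 0 0 -0.025 0" --pt "0.085 0 0 -0.011 0" --pt "0.085 0 0 0 0" --pt "0.055 0 0 0 0" --pt "0.055 0 0 0 0" --pt "0.055 0 0 0 0" --pt "0.055 0 0 0 0" --pt "0.055 0 0 0 0" --grip_force 60

```text
time_s: 5.3
position: [0.4816, -0.228, 0.0104]
tcp_rot: [0.852, 0.524, 0.001, -0.0]
force: [-2.4, -0.0, 6.3]
grip_width: 0.0606
grip_force: 66.0
```

Emit:
arm_command --pt "0.055 0 0 0.02 0" --pt "0.055 0 0 0.03 0" --pt "0.055 0 0 0.035 0" --pt "0.055 0 0 0.025 0" --pt "0.055 0.0066 0.0235 0 0.0366" --pt "0.055 0.0066 0.0235 0 0.0366" --pt "0.055 0.0066 0.0235 0 0.0366" --pt "0.055 0.0066 0.0235 0 0.0366" --pt "0.055 0.0066 0.0235 0 0.0366" --pt "0.055 0.0066 0.0235 0 0.0366" --pt "0.055 0.0066 0.0235 0 0.0366" --pt "0.055 0.0066 0.0235 0 0.0366" --pt "0.055 0 0 0 0" --pt "0.055 0 0 0 0"

```text
time_s: 7.05
position: [0.5341, -0.0404, 0.1189]
tcp_rot: [0.766, 0.643, -0.0, 0.0]
force: [-0.4, 0.2, -4.9]
grip_width: 0.0601
grip_force: 68.4
```

Run:
```python
from h import *
for c in ["scene","top"]:
    im,d=camera(c); cv2.imwrite(f"pics/{c}1.png",im[:,:,::-1]); P=cloud(c,d); np.savez(f"{c}1.npz",im=im,d=d)
    for n in ["coil","coil_top","core","core_seat"]:
        for r in spotter.landmark_of(c,n)[:2]: print(c,n,round(r["conf"],2),w(c,r["at"]).round(4))
    print("stand",rect(P,(.534,-.04),.1,.008,.02))
    for a,b in [(.14,.152),(.152,.165),(.11,.14)]: print(a,rect(P,(.534,-.04),.06,a,b))
s=cv2.imread("pics/scene1.png")[120:250,230:390]; cv2.imwrite("pics/s1c.png",cv2.resize(s,None,fx=4.5,fy=4.5,interpolation=cv2.INTER_CUBIC))
```

```text
scene coil 0.98 [ 0.3463 -0.2055 -0.0065]
scene coil 0.88 [ 0.5324 -0.0402  0.1053]
scene coil_top 0.94 [ 0.3542 -0.2066  0.0476]
scene coil_top 0.85 [ 0.4075 -0.3324  0.0437]
scene core 0.64 [ 0.5804 -0.3757  0.0981]
scene core_seat 0.71 [ 0.7204 -0.186   0.0014]
scene core_seat 0.67 [ 0.5328 -0.0352  0.0309]
stand (1042, array([536.1, -41. ]), array([150.2,  87.9]), 79.9, np.float64(0.0143))
0.14 (167, array([545.4, -43.9]), array([61.9, 63.7]), 80.6, np.float64(0.1455))
0.152 (382, array([539.4, -43.6]), array([64.4, 84. ]), 79.6, np.float64(0.1566))
0.11 (425, array([538.5, -42.9]), array([63.2, 58.7]), 80.0, np.float64(0.1251))
top coil 0.87 [ 0.406  -0.3302  0.0031]
top coil 0.67 [ 3.477e-01 -2.064e-01  1.000e-04]
top coil_top 0.62 [ 0.4047 -0.3274  0.0498]
top coil_top 0.61 [ 0.3496 -0.2041  0.0492]
top core_seat 0.6 [ 0.4695  0.2811 -0.0033]
stand (170, array([522.8, -99.3]), array([31.3, 85.3]), 78.3, np.float64(0.0155))
0.14 None
0.152 None
0.11 None
```

View pics/s1c.png

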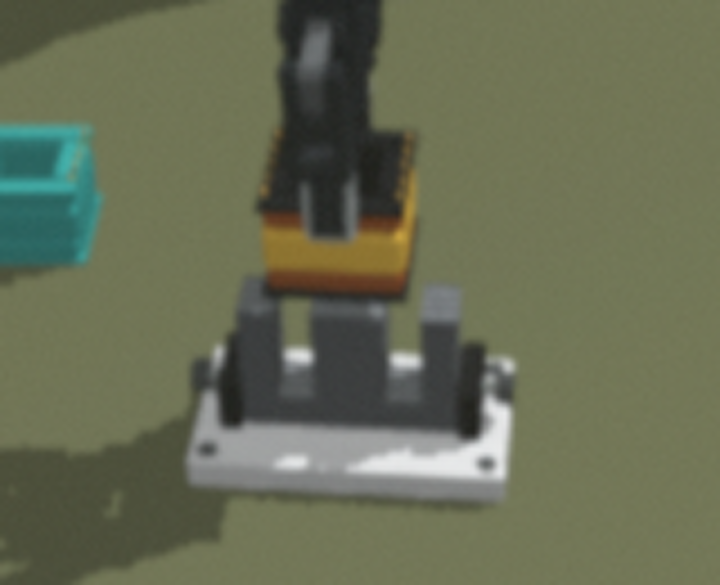

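The scene crop shows the coil held over the limb, centred at pixel 338 against 349 for the limb. The cloud puts it 1.7 mm low in core y, so I'll correct that and lower it.

Emit:
arm_command --pt "0.055 0.0012 0.0015 0 0" --pt "0.055 0 0 -0.008 0" --pt "0.055 0 0 -0.008 0" --pt "0.055 0 0 -0.008 0" --pt "0.055 0 0 -0.007 0" --pt "0.055 0 0 0 0"

```text
time_s: 8.3
position: [0.5348, -0.0385, 0.0872]
tcp_rot: [0.766, 0.643, -0.001, -0.0]
force: [-0.0, 0.6, -4.7]
grip_width: 0.0602
grip_force: 68.3
```

Emit:
arm_command --pt "0.055 0 0 -0.01 0" --pt "0.055 0 0 -0.01 0" --pt "0.055 0 0 -0.01 0" --pt "0.055 0 0 -0.008 0" --pt "0.055 0 0 -0.003 0" --pt "0.055 0 0 0 0"

```text
time_s: 9.05
position: [0.5354, -0.0386, 0.0468]
tcp_rot: [0.766, 0.643, -0.0, -0.0]
force: [0.4, 0.9, -4.2]
grip_width: 0.0606
grip_force: 68.3
```

Emit:
arm_command --pt "0.055 0 0 -0.002 0" --pt "0.055 0 0 -0.0015 0" --pt "0.055 0 0 -0.001 0" --pt "0.055 0 0 0 0"

```text
time_s: 9.55
position: [0.5357, -0.0385, 0.0434]
tcp_rot: [0.766, 0.643, 0.0, -0.0]
force: [-2.8, 1.6, 6.1]
grip_width: 0.0603
grip_force: 69.4
```

Emit:
arm_command --pt "0.055 0.001 -0.0002 0.0006 0" --pt "0.055 0.001 -0.0002 0 0" --pt "0.055 0.001 -0.0002 0 0" --pt "0.055 0 0 0 0"

```text
time_s: 10.05
position: [0.5358, -0.0385, 0.0434]
tcp_rot: [0.766, 0.643, -0.001, -0.003]
force: [-8.8, 1.4, 11.4]
grip_width: 0.0603
grip_force: 70.2
```

Emit:
arm_command --pt "0.055 0 0 0.001 0" --pt "0.055 0 0 0.001 0" --pt "0.055 0 0 0 0"

```text
time_s: 10.42
position: [0.5374, -0.0389, 0.0442]
tcp_rot: [0.766, 0.643, -0.001, -0.001]
force: [-2.1, 1.1, -7.1]
grip_width: 0.0608
grip_force: 68.2
```

Emit:
arm_command --pt "0.055 0.0012 -0.0002 0 0" --pt "0.055 0.0012 -0.0002 0 0" --pt "0.055 0.0012 -0.0002 0 0" --pt "0.055 0 0 0 0"

```text
time_s: 10.92
position: [0.5373, -0.0389, 0.044]
tcp_rot: [0.766, 0.643, -0.003, -0.004]
force: [-10.2, 2.0, 0.6]
grip_width: 0.0603
grip_force: 69.1
```

Emit:
arm_command --pt "0.055 -0.0015 0.0003 -0.001 0" --pt "0.055 0 0 0 0" --pt "0.068 0 0 0 0" --pt "0.075 0 0 0 0" --pt "0.085 0 0 0 0" --pt "0.085 0 0 0 0"

```text
time_s: 11.68
position: [0.5418, -0.0396, 0.0447]
tcp_rot: [0.766, 0.643, 0.001, 0.001]
force: [-0.3, -0.3, -1.3]
grip_width: 0.0848
grip_force: 0.0
```

Emit:
arm_command --pt "0.085 0 0 0.03 0" --pt "0.085 0 0 0.05 0" --pt "0.085 0 0 0.055 0" --pt "0.085 0.0036 -0.0338 0.003 0.149" --pt "0.085 0.0036 -0.0338 0.003 0.149" --pt "0.085 0.0036 -0.0338 0.003 0.149" --pt "0.085 0.0036 -0.0338 0.003 0.149" --pt "0.085 0.0036 -0.0338 0.003 0.149" --pt "0.085 0.0036 -0.0338 0.003 0.149" --pt "0.085 0.0036 -0.0338 0.003 0.149" --pt "0.085 0.0036 -0.0338 0.003 0.149" --pt "0.085 0.0036 -0.0338 0.003 0.149" --pt "0.085 0.0036 -0.0338 0.003 0.149" --pt "0.085 0 0 0 0"

```text
time_s: 13.42
position: [0.5753, -0.3816, 0.2094]
tcp_rot: [0.13, 0.992, -0.001, 0.0]
force: [-0.2, 0.9, 0.3]
grip_width: 0.0849
grip_force: 0.0
```

Run:
```python
from h import *
for c in ["scene","top"]:
    im,d=camera(c); cv2.imwrite(f"pics/{c}2.png",im[:,:,::-1]); P=cloud(c,d); np.savez(f"{c}2.npz",im=im,d=d)
    print("stand",rect(P,(.534,-.04),.1,.008,.02),"tops",rect(P,(.536,-.039),.06,.077,.095))
    for z0,z1 in [(.02,.06),(.075,.083),(.083,.088)]: print(rect(P,(.536,-.039),.045,z0,z1))
im=[cv2.resize(cv2.imread("pics/scene2.png")[160:245,260:360],None,fx=4,fy=4,interpolation=2),cv2.resize(cv2.imread("pics/top2.png")[180:231,293:353],None,fx=6.67,fy=6.67,interpolation=2)]
im[1]=cv2.resize(im[1],(400,340)); cv2.imwrite("pics/c2.png",np.hstack(im)); print(ctrl.read_state()["position"],ctrl.read_state()["tcp_rot"])
```

```text
stand (926, array([536.4, -40.9]), array([149.9,  87.3]), 80.1, np.float64(0.0142)) tops (755, array([537.5, -41.2]), array([102.9,  64.5]), 78.9, np.float64(0.0811))
(468, array([555.8, -40.5]), array([39.8, 84.1]), 3.7, np.float64(0.0436))
(627, array([538.4, -39.8]), array([88.9, 64.7]), 76.1, np.float64(0.0804))
(95, array([537.7, -39.4]), array([88.6, 48.2]), 80.4, np.float64(0.0837))
stand (672, array([532.7, -45.2]), array([161.1,  86.2]), 79.7, np.float64(0.0157)) tops (624, array([537.2, -40.7]), array([101.3,  62.5]), 80.2, np.float64(0.0826))
(80, array([525.3, -35.9]), array([79.9, 64.8]), 89.3, np.float64(0.0391))
(367, array([537.4, -40.2]), array([87.8, 62.2]), 79.9, np.float64(0.0806))
(215, array([536.9, -39.3]), array([88.4, 61.5]), 80.3, np.float64(0.0848))
[ 0.57658419 -0.37718527  0.20884502] [1.27915149e-01 9.91785024e-01 4.24770923e-04 3.27412424e-05]
```

View pics/c2.png

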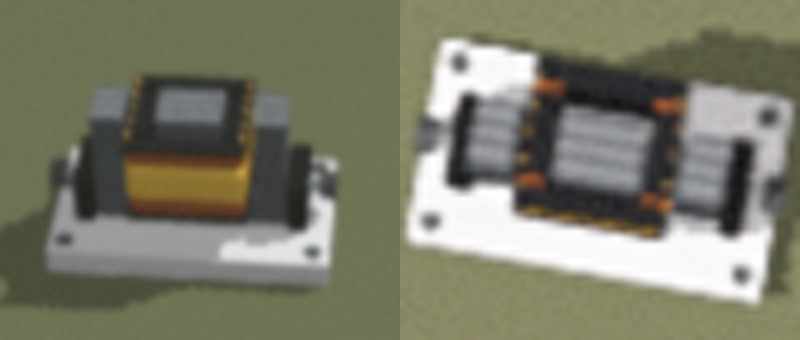

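The crops show the coil square on the limb between the outer limbs, with its centre about 3.5 mm towards +x, so the gap is on the +x side. The arm stands over the wedge.

Emit:
arm_command --pt "0.085 0.001 0 -0.04 0.003" --pt "0.085 0 0 -0.04 0" --pt "0.085 0 0 -0.035 0" --pt "0.085 0 0 -0.025 0" --pt "0.085 0 0 -0.009 0" --pt "0.06 0 0 0 0" --pt "0.04 0 0 0 0" --pt "0.02 0 0 0 0" --pt "0.02 0 0 0 0" --pt "0.02 0 0 0 0" --pt "0.02 0 0 0 0" --grip_force 40

```text
time_s: 14.9
position: [0.5784, -0.378, 0.0614]
tcp_rot: [0.126, 0.992, -0.0, 0.001]
force: [-0.7, 0.7, 6.2]
grip_width: 0.029
grip_force: 41.0
```

Emit:
arm_command --pt "0.02 0 0 0.02 0" --pt "0.02 0 0 0.03 0" --pt "0.02 0 0 0.04 0" --pt "0.02 0 0 0.03 0" --pt "0.02 -0.0033 0.0418 0 0.01" --pt "0.02 -0.0033 0.0418 0 0.01" --pt "0.02 -0.0033 0.0418 0 0.01" --pt "0.02 -0.0033 0.0418 0 0.01" --pt "0.02 -0.0033 0.0418 0 0.01" --pt "0.02 -0.0033 0.0418 0 0.01" --pt "0.02 -0.0033 0.0418 0 0.01" --pt "0.02 -0.0033 0.0418 0 0.01" --pt "0.02 0 0 0 0" --pt "0.02 0 0 0 0"

```text
time_s: 16.65
position: [0.551, -0.0439, 0.1806]
tcp_rot: [0.086, 0.996, -0.0, 0.0]
force: [0.6, -0.5, -0.5]
grip_width: 0.0291
grip_force: 40.4
```

Run:
```python
from h import *
print({k:ctrl.read_state()[k] for k in("position","tcp_rot","force")})
for c in ["scene","top"]:
    im,d=camera(c); P=cloud(c,d); np.savez(f"{c}3.npz",im=im,d=d)
    for n in ["wedge","wedge_top"]:
        for r in spotter.landmark_of(c,n)[:2]: print(c,n,round(r["conf"],2),w(c,r["at"]).round(4))
    g=im.astype(int); m=(g[...,1]>g[...,0]+25)&(g[...,1]>g[...,2]+10)&(np.hypot(P[...,0]-.55,P[...,1]+.04)<.06)&(d>0)
    q=P[m]
    for z in np.arange(.1,.22,.01):
        s=q[abs(q[:,2]-z)<.005]
        if len(s)>3: print(c,round(z,3),len(s),s.mean(0).round(4),(s[:,:2]@[.9848,-.17365]).mean().round(4),np.ptp(s[:,:2]@[.17365,.9848]).round(4))
    cv2.imwrite(f"pics/{c}3.png",im[:,:,::-1])
s=cv2.imread("pics/scene3.png")[80:230,240:380]; cv2.imwrite("pics/s3c.png",cv2.resize(s,None,fx=4,fy=4,interpolation=2))
```

```text
{'position': array([ 0.5509506 , -0.04394993,  0.1805993 ]), 'tcp_rot': array([ 8.61337237e-02,  9.96283512e-01, -3.56458778e-04,  1.37193848e-04]), 'force': array([ 0.60509606, -0.4704817 , -0.4554835 ])}
scene wedge 0.77 [ 0.5498 -0.044   0.1283]
scene wedge 0.73 [ 0.7187 -0.1861  0.0028]
scene wedge_top 0.58 [ 0.5497 -0.0445  0.2122]
scene 0.13 43 [ 0.5521 -0.0441  0.1311] 0.5513 0.0274
scene 0.14 54 [ 0.5527 -0.0444  0.1401] 0.552 0.0276
scene 0.15 59 [ 0.5533 -0.0447  0.1501] 0.5527 0.0277
scene 0.16 60 [ 0.554  -0.0439  0.16  ] 0.5532 0.0274
scene 0.17 66 [ 0.5545 -0.0446  0.1702] 0.5538 0.0287
scene 0.18 67 [ 0.5546 -0.0446  0.1799] 0.5539 0.0284
scene 0.19 68 [ 0.5555 -0.0444  0.1899] 0.5548 0.0275
scene 0.2 66 [ 0.5559 -0.0466  0.1999] 0.5555 0.0284
scene 0.21 80 [ 0.5555 -0.0466  0.2108] 0.5551 0.0272
```

View pics/s3c.png

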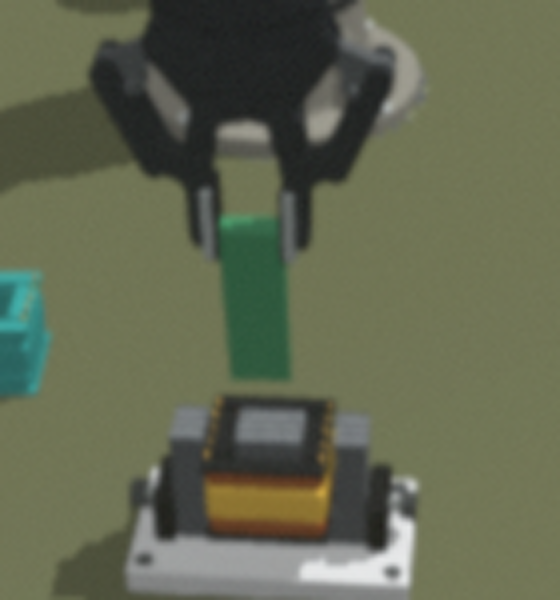

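The scene crop shows the wedge upright in the fingers, thin end at about z = 0.127, just above the gap. I'll add 1.2 mm in core x, then lower it.

Emit:
arm_command --pt "0.02 0.0013 0.0004 -0.015 0" --pt "0.02 0 0 -0.015 0" --pt "0.02 0 0 -0.01 0" --pt "0.02 0 0 -0.006 0" --pt "0.02 0 0 -0.006 0" --pt "0.02 0 0 -0.005 0" --pt "0.02 0 0 0 0"

```text
time_s: 17.82
position: [0.5523, -0.0426, 0.1228]
tcp_rot: [0.086, 0.996, 0.0, -0.0]
force: [0.5, -0.2, -0.5]
grip_width: 0.0287
grip_force: 40.4
```

Emit:
arm_command --pt "0.02 0 0 -0.005 0" --pt "0.02 0 0 -0.005 0" --pt "0.02 0 0 -0.004 0" --pt "0.02 0 0 -0.003 0" --pt "0.02 0 0 0 0"

```text
time_s: 18.45
position: [0.5523, -0.0426, 0.1057]
tcp_rot: [0.086, 0.996, 0.0, -0.0]
force: [0.3, -0.2, 0.3]
grip_width: 0.0287
grip_force: 40.4
```

Emit:
arm_command --pt "0.02 0 0 -0.002 0" --pt "0.04 0 0 0 0" --pt "0.06 0 0 0 0" --pt "0.07 0 0 0 0" --pt "0.08 0 0 0 0" --pt "0.085 0 0 0.0 0" --pt "0.085 0 0 0.03 0" --pt "0.085 0 0 0.04 0" --pt "0.085 0 0 0.04 0"

```text
time_s: 19.58
position: [0.5522, -0.0426, 0.2151]
tcp_rot: [0.086, 0.996, 0.0, -0.0]
force: [0.6, -0.4, 0.6]
grip_width: 0.085
grip_force: 0.0
```

Run:
```python
from h import *
for c in ["top","scene"]:
    im,d=camera(c); P=cloud(c,d); np.savez(f"{c}4.npz",im=im,d=d); cv2.imwrite(f"pics/{c}4.png",im[:,:,::-1])
    q=P[d>0]; r=np.hypot(q[:,0]-.472,q[:,1]-.278)
    h=q[(r>.04)&(r<.16)&(q[:,2]>.05)&(q[:,2]<.065)&(q[:,0]<.44)]
    s=np.polyfit(h[:,0],h[:,1],1); print(c,len(h),"handle yaw",np.degrees(np.arctan(s[0])),"y at .472",np.polyval(s,.472), "far",h[:,0].min())
    print("head",rect(P,(.472,.278),.03,.08,.1),rect(P,(.472,.278),.04,.06,.07),rect(P,(.472,.278),.035,.025,.065))
    for n in ["mallet","mallet_grip","wedge_top"]:
        for k in spotter.landmark_of(c,n)[:2]: print(n,round(k["conf"],2),w(c,k["at"]).round(4))
    g=im.astype(int); m=(g[...,1]>g[...,0]+25)&(g[...,1]>g[...,2]+10)&(np.hypot(P[...,0]-.55,P[...,1]+.04)<.05)&(d>0)
    if m.sum()>3: print("wedge",m.sum(),P[m].min(0).round(4),P[m].max(0).round(4)); t=P[m]; t=t[t[:,2]>t[:,2].max()-.006]; print(t.mean(0).round(4))
```

```text
top 304 handle yaw -3.727601117864455 y at .472 0.2782137860155167 far 0.3257855029977674
head (150, array([472.3, 277.7]), array([34.3, 34.3]), 90.0, np.float64(0.0896)) (54, array([471.8, 278. ]), array([37.9, 37.9]), 84.9, np.float64(0.0648)) (112, array([464.9, 278.3]), array([37.7, 55.2]), 81.8, np.float64(0.0514))
mallet 0.83 [ 0.471   0.2814 -0.0042]
mallet 0.68 [ 0.5594  0.3341 -0.001 ]
mallet_grip 0.97 [0.47   0.2807 0.0578]
mallet_grip 0.89 [0.5622 0.3284 0.0395]
scene 179 handle yaw -4.861218842645647 y at .472 0.27463371912984524 far 0.3246427745564573
head (163, array([474.5, 277.3]), array([33.7, 35. ]), 35.0, np.float64(0.0871)) (102, array([474.9, 276.6]), array([36.3, 38.1]), 85.8, np.float64(0.0646)) (317, array([475.8, 277.4]), array([39. , 39.8]), 84.7, np.float64(0.0467))
mallet 0.69 [0.4733 0.2823 0.0007]
mallet 0.57 [ 0.5615  0.3301 -0.0021]
mallet_grip 0.87 [0.4711 0.2771 0.0535]
mallet_grip 0.66 [0.558  0.3288 0.0328]
wedge_top 0.55 [ 0.5542 -0.0431  0.1298]
wedge_top 0.19 [ 0.5339 -0.0364  0.0298]
wedge 319 [ 0.5477 -0.0588  0.0793] [ 0.5645 -0.0281  0.1299]
[ 0.5565 -0.0439  0.1267]
```

Emit:
arm_command --pt "0.085 -0.01 0.04 0 0.012" --pt "0.085 -0.01 0.04 0 0.012" --pt "0.085 -0.01 0.04 0 0.012" --pt "0.085 -0.01 0.04 0 0.012" --pt "0.085 -0.01 0.04 0 0.012" --pt "0.085 -0.01 0.04 0 0.012" --pt "0.085 -0.01 0.04 0 0.012" --pt "0.085 -0.01 0.04 0 0.012" --pt "0.085 0 0 -0.02 0" --pt "0.085 0 0 -0.025 0" --pt "0.085 0 0 0 0"

```text
time_s: 21.35
position: [0.4705, 0.2762, 0.1663]
tcp_rot: [0.038, 0.999, -0.002, -0.002]
force: [0.1, 0.3, 0.2]
grip_width: 0.085
grip_force: 0.0
```

Emit:
arm_command --pt "0.085 0.0005 0.0003 -0.035 0" --pt "0.085 0 0 -0.04 0" --pt "0.085 0 0 -0.035 0" --pt "0.085 0 0 -0.02 0" --pt "0.085 0 0 -0.008 0" --pt "0.06 0 0 0 0" --pt "0.04 0 0 0 0" --pt "0.03 0 0 0 0" --pt "0.03 0 0 0 0" --pt "0.03 0 0 0 0" --pt "0.03 0 0 0 0" --grip_force 100

```text
time_s: 22.72
position: [0.4742, 0.279, 0.0328]
tcp_rot: [0.038, 0.999, 0.001, 0.001]
force: [-1.0, 0.8, 6.6]
grip_width: 0.0354
grip_force: 102.1
```

Emit:
arm_command --pt "0.03 0 0 0.02 0" --pt "0.03 0 0 0.04 0" --pt "0.03 0 0 0.05 0" --pt "0.03 0 0 0.04 0" --pt "0.03 0 0 0.035 0" --pt "0.03 0.0097 -0.0402 0 0" --pt "0.03 0.0097 -0.0402 0 0" --pt "0.03 0.0097 -0.0402 0 0" --pt "0.03 0.0097 -0.0402 0 0" --pt "0.03 0.0097 -0.0402 0 0" --pt "0.03 0.0097 -0.0402 0 0" --pt "0.03 0.0097 -0.0402 0 0" --pt "0.03 0.0097 -0.0402 0 0" --pt "0.03 0 0 0 0" --pt "0.03 0 0 0 0"

```text
time_s: 24.6
position: [0.5495, -0.0433, 0.2151]
tcp_rot: [0.038, 0.999, 0.0, -0.001]
force: [0.2, -0.2, -6.2]
grip_width: 0.0356
grip_force: 101.6
```

Run:
```python
from h import *
st=ctrl.read_state(); print({k:st[k] for k in("position","tcp_rot","force")})
im,d=camera("scene"); P=cloud("scene",d); cv2.imwrite("pics/scene5.png",im[:,:,::-1])
g=im.astype(int); m=(g[...,1]>g[...,0]+25)&(g[...,1]>g[...,2]+10)&(np.hypot(P[...,0]-.55,P[...,1]+.04)<.05)&(d>0)
print("wedge",m.sum(),P[m].min(0).round(4),P[m].max(0).round(4))
for a in (.17,.18,.19,.2,.21): print(a,rect(P,(.552,-.043),.04,a,a+.01))
for n in ["mallet","wedge_top"]:
    for k in spotter.landmark_of("scene",n)[:2]: print(n,round(k["conf"],2),w("scene",k["at"]).round(4))
s=cv2.imread("pics/scene5.png")[60:230,230:390]; cv2.imwrite("pics/s5c.png",cv2.resize(s,None,fx=3.5,fy=3.5,interpolation=2))
```

```text
{'position': array([ 0.54953557, -0.0432518 ,  0.21509924]), 'tcp_rot': array([ 3.79998660e-02,  9.99277005e-01,  4.80937558e-04, -1.11636062e-03]), 'force': array([ 0.20237085, -0.24497404, -6.2281818 ])}
wedge 318 [ 0.5479 -0.0588  0.0795] [ 0.5656 -0.0282  0.1287]
0.17 None
0.18 (65, array([558.9, -42.3]), array([16. , 35.2]), 8.2, np.float64(0.186))
0.19 (84, array([559.1, -46.5]), array([34.5, 15.3]), 77.1, np.float64(0.1952))
0.2 (62, array([564.8, -44.3]), array([ 9.6, 37.7]), 6.3, np.float64(0.2057))
0.21 (102, array([559.2, -37.5]), array([25.8, 49. ]), 34.0, np.float64(0.2148))
mallet 0.68 [ 5.620e-01  3.281e-01 -2.000e-04]
wedge_top 0.73 [ 0.5577 -0.0434  0.1295]
```

View pics/s5c.png

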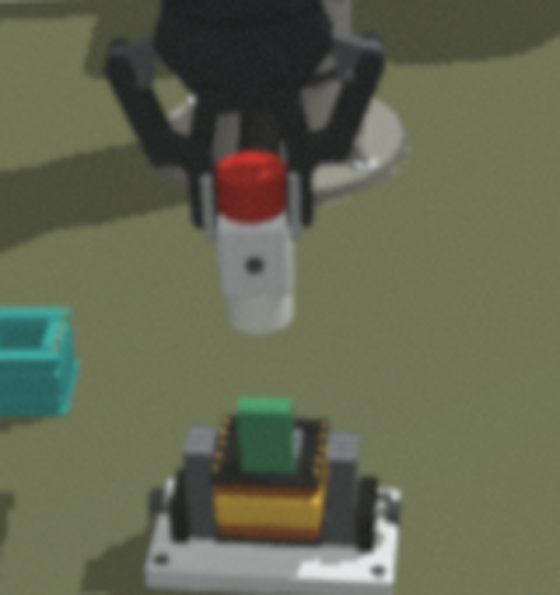

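The scene crop shows the mallet level, white face down at z ≈ 0.18. The wedge stands upright below it with its top at 0.130 (pixel 265,400).

Emit:
arm_command --pt "0.03 0.0025 0 -0.015 0" --pt "0.03 0.0025 0 -0.015 0" --pt "0.03 0 0 -0.012 0" --pt "0.03 0 0 0 0" --pt "0.03 0 0 -0.006 0" --pt "0.03 0 0 -0.006 0"

```text
time_s: 25.5
position: [0.5559, -0.0439, 0.1621]
tcp_rot: [0.038, 0.999, 0.0, 0.0]
force: [-0.3, -0.3, -4.7]
grip_width: 0.0356
grip_force: 101.5
```

Emit:
arm_command --pt "0.03 0 0 0.006 0" --pt "0.03 0 0 -0.006 0" --pt "0.03 0 0 -0.006 0" --pt "0.03 0 0 -0.005 0"

```text
time_s: 26.0
position: [0.5583, -0.0443, 0.157]
tcp_rot: [0.038, 0.999, 0.001, 0.003]
force: [-9.8, 0.7, 38.4]
grip_width: 0.0352
grip_force: 106.8
```

Emit:
arm_command --pt "0.03 0 0 0.01 0" --pt "0.03 0 0 0.015 0" --pt "0.03 -0.002 0 0.02 0" --pt "0.03 0 0 0 0"

```text
time_s: 26.5
position: [0.5547, -0.044, 0.1974]
tcp_rot: [0.038, 0.999, 0.0, 0.002]
force: [1.1, 0.1, -5.1]
grip_width: 0.0355
grip_force: 101.7
```

Run:
```python
from h import *
st=ctrl.read_state(); print({k:st[k] for k in("position","tcp_rot","force")})
im,d=camera("scene"); P=cloud("scene",d); cv2.imwrite("pics/scene6.png",im[:,:,::-1])
g=im.astype(int); m=(g[...,1]>g[...,0]+25)&(g[...,1]>g[...,2]+10)&(np.hypot(P[...,0]-.55,P[...,1]+.04)<.05)&(d>0)
q=P[m]; print("wedge",m.sum(),q.min(0).round(4),q.max(0).round(4))
for z in np.arange(.08,.14,.01):
    s=q[abs(q[:,2]-z)<.005]
    if len(s)>3: print(round(z,3),len(s),(s[:,:2]@[.9848,-.17365]).mean().round(4),(s[:,:2]@[.17365,.9848]).mean().round(4))
print(rect(P,(.536,-.039),.045,.075,.083), rect(P,(.5,-.039),.045,.077,.09))
for n in ["wedge_top","wedge"]:
    for k in spotter.landmark_of("scene",n)[:2]: print(n,round(k["conf"],2),w("scene",k["at"]).round(4))
s=cv2.imread("pics/scene6.png")[60:230,230:390]; cv2.imwrite("pics/s6c.png",cv2.resize(s,None,fx=3.5,fy=3.5,interpolation=2))
```

```text
{'position': array([ 0.55467775, -0.04401149,  0.19738859]), 'tcp_rot': array([3.79645628e-02, 9.99277688e-01, 1.70953790e-04, 1.66259304e-03]), 'force': array([ 1.12831391,  0.10372238, -5.11320085])}
wedge 292 [ 0.5462 -0.0589  0.079 ] [ 0.5645 -0.0282  0.1255]
0.08 24 0.5559 0.0536
0.09 49 0.5569 0.0541
0.1 58 0.5574 0.0547
0.11 55 0.5588 0.0539
0.12 105 0.5571 0.0528
(460, array([539.1, -40. ]), array([88.9, 63.3]), 80.4, np.float64(0.0803)) (143, array([524.2, -43.3]), array([77.9, 35. ]), 80.4, np.float64(0.0811))
wedge_top 0.57 [ 0.5543 -0.0421  0.1209]
```

View pics/s6c.png

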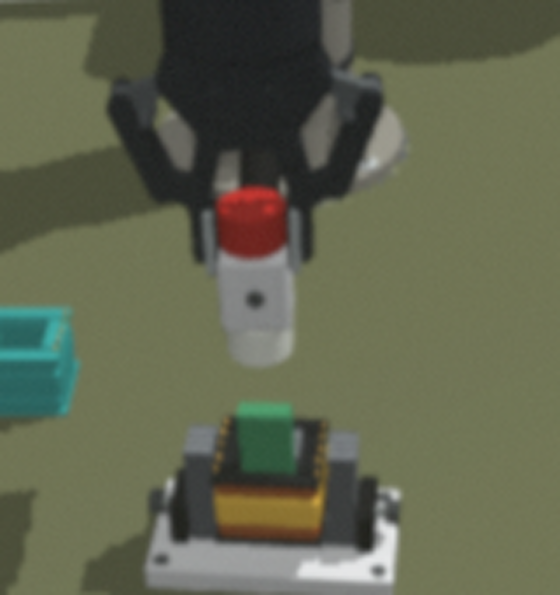

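The crop shows the first tap drove the wedge about 4 mm down (top ≈ 0.126), and the coil stayed square. Now the second tap, gentler.

Emit:
arm_command --pt "0.03 0 0 -0.015 0" --pt "0.03 0 0 -0.014 0" --pt "0.03 0 0 0 0" --pt "0.03 0 0 -0.006 0" --pt "0.03 0 0 -0.006 0"

```text
time_s: 27.28
position: [0.555, -0.0441, 0.1571]
tcp_rot: [0.038, 0.999, 0.0, 0.001]
force: [-5.3, 1.6, 24.7]
grip_width: 0.0352
grip_force: 105.2
```

Emit:
arm_command --pt "0.03 0 0 0.01 0" --pt "0.03 0 0 0.008 0" --pt "0.03 0 0 0 0" --pt "0.03 0 0 -0.006 0" --pt "0.03 0 0 -0.006 0" --pt "0.03 0 0 -0.006 0"

```text
time_s: 28.02
position: [0.5542, -0.044, 0.1571]
tcp_rot: [0.038, 0.999, 0.0, 0.0]
force: [-8.0, 0.6, 30.9]
grip_width: 0.0353
grip_force: 105.9
```

The third tap stopped at the same height (0.1571), so the wedge is tight. I'll lift off and carry the mallet home.

Emit:
arm_command --pt "0.03 0 0 0.01 0" --pt "0.03 0 0 0.025 0" --pt "0.03 0 0 0.025 0" --pt "0.03 -0.01 0.04 0 0" --pt "0.03 -0.01 0.04 0 0" --pt "0.03 -0.01 0.04 0 0" --pt "0.03 -0.01 0.04 0 0" --pt "0.03 -0.01 0.04 0 0" --pt "0.03 -0.01 0.04 0 0" --pt "0.03 -0.01 0.04 0 0" --pt "0.03 -0.01 0.04 0 0" --pt "0.03 0 0 -0.04 0" --pt "0.03 0 0 -0.05 0" --pt "0.03 0 0 -0.05 0" --pt "0.03 0 0 -0.02 0" --pt "0.03 0 0 0 0"

```text
time_s: 30.02
position: [0.4719, 0.275, 0.053]
tcp_rot: [0.038, 0.999, -0.002, -0.002]
force: [-0.3, -0.9, -5.3]
grip_width: 0.0356
grip_force: 101.5
```

Run:
```python
from h import *
im,d=camera("scene"); P=cloud("scene",d); cv2.imwrite("pics/scene7.png",im[:,:,::-1])
g=im.astype(int); m=(g[...,1]>g[...,0]+25)&(g[...,1]>g[...,2]+10)&(np.hypot(P[...,0]-.55,P[...,1]+.04)<.05)&(d>0)
print("wedge",P[m].max(0).round(4)); print(rect(P,(.536,-.039),.045,.075,.083))
q=P[(d>0)&(np.hypot(P[...,0]-.474,P[...,1]-.278)<.025)&(g.min(-1)>110)]; print("white lowest",np.sort(q[:,2])[:8].round(4))
```

```text
wedge [ 0.5649 -0.0287  0.125 ]
(474, array([539.6, -39.8]), array([89.2, 63.8]), 82.5, np.float64(0.0803))
white lowest [0.0208 0.0211 0.0211 0.0215 0.0218 0.0221 0.0222 0.0222]
```

Emit:
arm_command --pt "0.03 0 0 -0.01 0" --pt "0.03 0 0 -0.006 0" --pt "0.03 0 0 -0.002 0" --pt "0.03 0 0 -0.001 0" --pt "0.03 0 0 0 0"

```text
time_s: 30.7
position: [0.4737, 0.2762, 0.0362]
tcp_rot: [0.038, 0.999, 0.0, 0.0]
force: [-0.5, -0.0, -5.0]
grip_width: 0.0354
grip_force: 101.8
```

Emit:
arm_command --pt "0.03 0 0 -0.001 0" --pt "0.03 0 0 -0.001 0" --pt "0.03 0 0 -0.001 0" --pt "0.03 0 0 -0.0005 0" --pt "0.03 0 0 0 0"

```text
time_s: 31.32
position: [0.4736, 0.2761, 0.0328]
tcp_rot: [0.038, 0.999, 0.0, 0.0]
force: [-0.8, -0.0, -2.2]
grip_width: 0.0352
grip_force: 102.1
```

Emit:
arm_command --pt "0.03 0 0 -0.0006 0" --pt "0.03 0 0 0 0" --pt "0.045 0 0 0 0" --pt "0.06 0 0 0 0" --pt "0.075 0 0 0 0" --pt "0.085 0 0 0 0" --pt "0.085 0 0 0 0" --pt "0.085 0 0 0.03 0" --pt "0.085 0 0 0.05 0" --pt "0.085 0 0 0.06 0" --pt "0.085 0 0.03 0.05 0" --pt "0.085 0 0 0 0" --pt "0.085 0 0 0 0"

```text
time_s: 32.95
position: [0.4731, 0.3055, 0.2212]
tcp_rot: [0.038, 0.999, -0.001, -0.0]
force: [0.0, -1.0, 0.6]
grip_width: 0.0845
grip_force: 0.0
```

Run:
```python
from h import *
for c in ["scene","top"]:
    im,d=camera(c); P=cloud(c,d); cv2.imwrite(f"pics/{c}8.png",im[:,:,::-1])
    print(c,rect(P,(.472,.278),.03,.08,.1),rect(P,(.536,-.039),.045,.075,.083))
print(ctrl.read_state()["time_s"])
```

```text
scene (163, array([475.1, 274.1]), array([34. , 33.8]), 83.3, np.float64(0.0871)) (457, array([539.3, -39.7]), array([89.4, 64.3]), 80.9, np.float64(0.0802))
top (148, array([472.1, 274.5]), array([33.8, 34.2]), 89.0, np.float64(0.0898)) (313, array([538. , -39.2]), array([88.1, 62.1]), 79.1, np.float64(0.0807))
33.05
```

View pics/scene8.png

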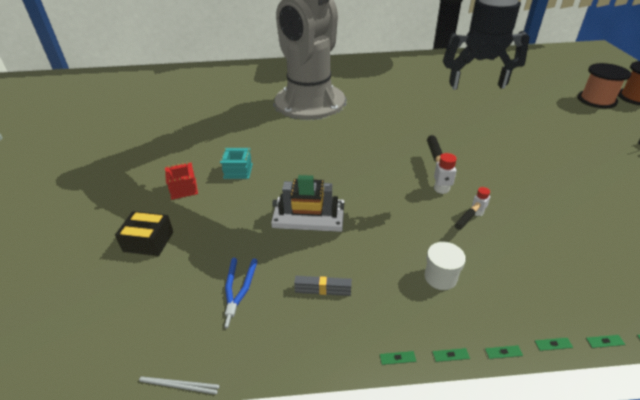

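The final picture shows the mallet standing at (446,175) and the coil and wedge seated at (307,195). The jar, yoke bars and cutters haven't moved, so I'm handing in.

```bash
python3 -c "
from h import *
print(workorder.job_done())"
```

```text
the job is handed in; nothing more can be done
None
```

I handed the job in at about 33 s, and no pass or fail verdict came back: the coil sits square on the yoke, the wedge is tight after three taps (29–44 N, harder than the 10 N you gave), the mallet stands on its white face on the bench, and the jar, bars and cutters look unmoved.

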